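# Pack the wheel arbors and prove the case catch

### The job

Take the wooden drift out of the open green case and stand it upright on the black rubber mat, its whole foot on the mat, and stand every steel flanged arbor from the bench upright in a cell of its own in the case's wooden grid. Then swing the lid over and press it down until the spring catch snaps, and prove it with a gentle tug: draw the sprung black handle straight up well over half its 8 mm travel for about a second while the lid stays shut; if the lid gives, press again, harder, and tug again. Finish with the lid caught shut and the handle let go, and leave everything else on the bench where it is.

Things in the scene. Friction and masses are not known exactly. Their poses are not given: they have to be found in the camera images.
- case: green steel case, fixed to the bench: outside 150 mm (its x) by 300 mm (its y) by 110 mm high without the lid, walls and floor 5 mm thick. Origin: centre of its underside on the bench; x points from the front wall to the hinged far wall, y along the grid, z up. The spring catch is a roller inside the middle of the front wall, just under the rim
- cell1 (a point): centre of the floor (5 mm above the bench) of square cell 1 of the wooden grid in the case; the four cells lie in a row along the case's y through its centre, 65 mm apart, cell 1 at the -y end, each 59 mm square inside, between wooden bars 6 mm thick and 14 mm high above the floor
- cell2 (a point): centre of the floor (5 mm above the bench) of square cell 2 of the wooden grid in the case; the four cells lie in a row along the case's y through its centre, 65 mm apart, cell 1 at the -y end, each 59 mm square inside, between wooden bars 6 mm thick and 14 mm high above the floor
- cell3 (a point): centre of the floor (5 mm above the bench) of square cell 3 of the wooden grid in the case; the four cells lie in a row along the case's y through its centre, 65 mm apart, cell 1 at the -y end, each 59 mm square inside, between wooden bars 6 mm thick and 14 mm high above the floor
- cell4 (a point): centre of the floor (5 mm above the bench) of square cell 4 of the wooden grid in the case; the four cells lie in a row along the case's y through its centre, 65 mm apart, cell 1 at the -y end, each 59 mm square inside, between wooden bars 6 mm thick and 14 mm high above the floor
- lid (a joint): lid angle: 0 shut, starts open at about 1.75, leaning back past upright; 1.85 at most. Pushed below about 0.9 it sinks slowly by its own weight until its striker rests on the catch at 0.07 to 0.1 (10 to 15 mm open at the front). Caught, it reads below 0.03, also under a gentle tug. Uncaught, it lifts at 3 to 5 N at the handle; caught, it tears open only above about 12 N there
- lid_hinge (a point): middle of the hinge line, 75 mm behind the case's centre, 110 mm above the bench; the line runs along the case's y; the shut lid's underside is level with it
- lid_front (a point): middle of the lid's front (free) edge, on its upper or outer face, 150 mm from the hinge line. The lid is a flat plate 150 by 300 by 10 mm. Pressing down at the handle takes from about 7 to 15 N to snap the catch, differing from start to start
- pull (a joint): how far the handle is drawn out of the lid, m: 0 at rest, 0.008 at most. A spring pulls it back: about 5 N starts it, 6.5 N at 0.004, 8 N at 0.008
- pull_grip (a point): centre of the black handle bar on the lid's outer face: 70 mm long (along the case's y), 16 mm thick, round and free to turn, on an 8 mm stem; the bar's centre is 35 mm off the lid's face and 115 mm from the hinge line, in the middle of the lid's width. With the lid shut it is 156 mm above the bench and can be pinched from above across its 16 mm
- arbor1_mid (a point): steel flanged wheel arbor: round flange foot 52 mm across and 14 mm thick, plain upright shaft 22 mm across above it (collar 32 mm across up to 22 mm), 90 mm tall in all, 0.45 kg, standing on the bench. Point: on its axis, half-way up (45 mm above its underside); z up along the shaft. Two to four arbors are present; an absent one has no pose
- arbor2_mid (a point): steel flanged wheel arbor: round flange foot 52 mm across and 14 mm thick, plain upright shaft 22 mm across above it (collar 32 mm across up to 22 mm), 90 mm tall in all, 0.45 kg, standing on the bench. Point: on its axis, half-way up (45 mm above its underside); z up along the shaft. Two to four arbors are present; an absent one has no pose
- arbor3_mid (a point): steel flanged wheel arbor: round flange foot 52 mm across and 14 mm thick, plain upright shaft 22 mm across above it (collar 32 mm across up to 22 mm), 90 mm tall in all, 0.45 kg, standing on the bench. Point: on its axis, half-way up (45 mm above its underside); z up along the shaft. Two to four arbors are present; an absent one has no pose
- arbor4_mid (a point): steel flanged wheel arbor: round flange foot 52 mm across and 14 mm thick, plain upright shaft 22 mm across above it (collar 32 mm across up to 22 mm), 90 mm tall in all, 0.45 kg, standing on the bench. Point: on its axis, half-way up (45 mm above its underside); z up along the shaft. Two to four arbors are present; an absent one has no pose
- drift_mid (a point): wooden drift standing in one cell of the case at the start: round foot 50 mm across and 32 mm high, round neck 36 mm across above it, 80 mm tall in all, 0.2 kg. Point: on its axis, half-way up (40 mm above its underside)
- mat: black rubber mat, 140 mm square and 3 mm thick, fixed on the bench; origin at the centre of its underside, x and y along its sides
- bar_a: bystander: brown bar of polishing compound, 50 by 130 by 40 mm high; origin at the centre of its underside
- bar_b: bystander: pale bar of polishing compound, 130 by 50 by 40 mm high; origin at the centre of its underside
- felt_wheel: bystander: grey felt wheel lying flat, 130 mm across, 28 mm high; origin at the centre of its underside
- brass_disc: bystander: brass disc lying flat, 90 mm across, 6 mm thick; origin at the centre of its underside
- tin: bystander: bare metal tin, 72 mm across, 100 mm high; origin at the centre of its underside
- bench_brush: bystander: hand brush lying on the bench; origin in its middle

How it is judged:
On the way, in this order (a step that is already met when the one before it is completed fails the run):
1. with the lid still open, every arbor stands in a cell of the case and the drift stands on the mat (((horizontal distance between arbor1_mid and cell1 below 0.009 m and z of arbor1_mid in the frame of cell1 below 0.051 m and angle between arbor1_mid's own z axis and vertical below 0.1 rad) or (horizontal distance between arbor1_mid and cell2 below 0.009 m and z of arbor1_mid in the frame of cell2 below 0.051 m and angle between arbor1_mid's own z axis and vertical below 0.1 rad) or (horizontal distance between arbor1_mid and cell3 below 0.009 m and z of arbor1_mid in the frame of cell3 below 0.051 m and angle between arbor1_mid's own z axis and vertical below 0.1 rad) or (horizontal distance between arbor1_mid and cell4 below 0.009 m and z of arbor1_mid in the frame of cell4 below 0.051 m and angle between arbor1_mid's own z axis and vertical below 0.1 rad)) and ((horizontal distance between arbor2_mid and cell1 below 0.009 m and z of arbor2_mid in the frame of cell1 below 0.051 m and angle between arbor2_mid's own z axis and vertical below 0.1 rad) or (horizontal distance between arbor2_mid and cell2 below 0.009 m and z of arbor2_mid in the frame of cell2 below 0.051 m and angle between arbor2_mid's own z axis and vertical below 0.1 rad) or (horizontal distance between arbor2_mid and cell3 below 0.009 m and z of arbor2_mid in the frame of cell3 below 0.051 m and angle between arbor2_mid's own z axis and vertical below 0.1 rad) or (horizontal distance between arbor2_mid and cell4 below 0.009 m and z of arbor2_mid in the frame of cell4 below 0.051 m and angle between arbor2_mid's own z axis and vertical below 0.1 rad)) and ((horizontal distance between arbor3_mid and cell1 below 0.009 m and z of arbor3_mid in the frame of cell1 below 0.051 m and angle between arbor3_mid's own z axis and vertical below 0.1 rad) or (horizontal distance between arbor3_mid and cell2 below 0.009 m and z of arbor3_mid in the frame of cell2 below 0.051 m and angle between arbor3_mid's own z axis and vertical below 0.1 rad) or (horizontal distance between arbor3_mid and cell3 below 0.009 m and z of arbor3_mid in the frame of cell3 below 0.051 m and angle between arbor3_mid's own z axis and vertical below 0.1 rad) or (horizontal distance between arbor3_mid and cell4 below 0.009 m and z of arbor3_mid in the frame of cell4 below 0.051 m and angle between arbor3_mid's own z axis and vertical below 0.1 rad)) and ((horizontal distance between arbor4_mid and cell1 below 0.009 m and z of arbor4_mid in the frame of cell1 below 0.051 m and angle between arbor4_mid's own z axis and vertical below 0.1 rad) or (horizontal distance between arbor4_mid and cell2 below 0.009 m and z of arbor4_mid in the frame of cell2 below 0.051 m and angle between arbor4_mid's own z axis and vertical below 0.1 rad) or (horizontal distance between arbor4_mid and cell3 below 0.009 m and z of arbor4_mid in the frame of cell3 below 0.051 m and angle between arbor4_mid's own z axis and vertical below 0.1 rad) or (horizontal distance between arbor4_mid and cell4 below 0.009 m and z of arbor4_mid in the frame of cell4 below 0.051 m and angle between arbor4_mid's own z axis and vertical below 0.1 rad)) and x of drift_mid in the frame of mat between -0.05 and 0.05 m and y of drift_mid in the frame of mat between -0.05 and 0.05 m and height (world z) of drift_mid below 0.05 m and angle between drift_mid's own z axis and vertical below 0.1 rad and value of joint lid above 1 rad), for 0.2 s.
2. the lid is caught shut (value of joint lid below 0.03 rad), for 0.2 s.
3. the handle is tugged more than 4 mm out while the lid stays shut (value of joint lid below 0.03 rad and value of joint pull above 0.004 m), for 0.3 s.
At the end, for the whole second after the job is handed in: every arbor present stands upright (0.1 rad) on the floor of a cell, within 9 mm of its centre; the drift stands upright on the mat, its centre within 50 mm of the mat's along both sides; the lid is caught shut (below 0.03 rad) and the handle back in (below 1.5 mm) (((horizontal distance between arbor1_mid and cell1 below 0.009 m and z of arbor1_mid in the frame of cell1 below 0.051 m and angle between arbor1_mid's own z axis and vertical below 0.1 rad) or (horizontal distance between arbor1_mid and cell2 below 0.009 m and z of arbor1_mid in the frame of cell2 below 0.051 m and angle between arbor1_mid's own z axis and vertical below 0.1 rad) or (horizontal distance between arbor1_mid and cell3 below 0.009 m and z of arbor1_mid in the frame of cell3 below 0.051 m and angle between arbor1_mid's own z axis and vertical below 0.1 rad) or (horizontal distance between arbor1_mid and cell4 below 0.009 m and z of arbor1_mid in the frame of cell4 below 0.051 m and angle between arbor1_mid's own z axis and vertical below 0.1 rad)) and ((horizontal distance between arbor2_mid and cell1 below 0.009 m and z of arbor2_mid in the frame of cell1 below 0.051 m and angle between arbor2_mid's own z axis and vertical below 0.1 rad) or (horizontal distance between arbor2_mid and cell2 below 0.009 m and z of arbor2_mid in the frame of cell2 below 0.051 m and angle between arbor2_mid's own z axis and vertical below 0.1 rad) or (horizontal distance between arbor2_mid and cell3 below 0.009 m and z of arbor2_mid in the frame of cell3 below 0.051 m and angle between arbor2_mid's own z axis and vertical below 0.1 rad) or (horizontal distance between arbor2_mid and cell4 below 0.009 m and z of arbor2_mid in the frame of cell4 below 0.051 m and angle between arbor2_mid's own z axis and vertical below 0.1 rad)) and ((horizontal distance between arbor3_mid and cell1 below 0.009 m and z of arbor3_mid in the frame of cell1 below 0.051 m and angle between arbor3_mid's own z axis and vertical below 0.1 rad) or (horizontal distance between arbor3_mid and cell2 below 0.009 m and z of arbor3_mid in the frame of cell2 below 0.051 m and angle between arbor3_mid's own z axis and vertical below 0.1 rad) or (horizontal distance between arbor3_mid and cell3 below 0.009 m and z of arbor3_mid in the frame of cell3 below 0.051 m and angle between arbor3_mid's own z axis and vertical below 0.1 rad) or (horizontal distance between arbor3_mid and cell4 below 0.009 m and z of arbor3_mid in the frame of cell4 below 0.051 m and angle between arbor3_mid's own z axis and vertical below 0.1 rad)) and ((horizontal distance between arbor4_mid and cell1 below 0.009 m and z of arbor4_mid in the frame of cell1 below 0.051 m and angle between arbor4_mid's own z axis and vertical below 0.1 rad) or (horizontal distance between arbor4_mid and cell2 below 0.009 m and z of arbor4_mid in the frame of cell2 below 0.051 m and angle between arbor4_mid's own z axis and vertical below 0.1 rad) or (horizontal distance between arbor4_mid and cell3 below 0.009 m and z of arbor4_mid in the frame of cell3 below 0.051 m and angle between arbor4_mid's own z axis and vertical below 0.1 rad) or (horizontal distance between arbor4_mid and cell4 below 0.009 m and z of arbor4_mid in the frame of cell4 below 0.051 m and angle between arbor4_mid's own z axis and vertical below 0.1 rad)) and x of drift_mid in the frame of mat between -0.05 and 0.05 m and y of drift_mid in the frame of mat between -0.05 and 0.05 m and height (world z) of drift_mid below 0.05 m and angle between drift_mid's own z axis and vertical below 0.1 rad and value of joint lid below 0.03 rad and value of joint pull below 0.0015 m); the robot touches nothing.
It fails at once if something else on the bench is pushed more than 5 cm (distance of any of bar_a, bar_b, felt_wheel, brass_disc, tin, bench_brush from where it was at the start of the episode above 0.05 m).
Of arbor1, arbor2, arbor3, arbor4 only 2 to 4 are there at a start; the rules pass over those that are not, and their reading is None.
At some moment in a run one of drift, arbor1, arbor2, arbor3, arbor4 may be knocked a few centimetres aside while the robot is not near it.
It also fails if it takes over 210 s, if anything falls off the work surface, if the arm or the gripper's body presses on something with over 40 N, if the wrist force passes 120 N, or if a joint passes its speed limit or range.

### The arm

A 6-joint arm with a two-finger parallel gripper is mounted at the origin on the work surface. World frame = base frame: x ahead of the robot, y to its left, z up, the work surface at z = 0. Lengths are in m, angles in rad, forces in N, time in s.
With the tool pointing down it reaches from about 0.3 to 0.775 m from the base axis. Payload 14.6 kg.
Tool frame: the origin (TCP) lies midway between the tips of the shut fingers; the grasp point (between the pads) lies 19 mm behind it (ctrl.tcp_to_grasp is the z of the grasp point in the tool frame, in m); z points along the fingers, y is the line along which they close (so a half turn about z gives the same grasp; the last joint's range is limited). The gripper opens to 94 mm and grips with 3 to 60 N. Pads are 16 mm wide; open, the fingers measure 119 mm over their backs; the gripper's body (75 mm by 177 mm) begins 78 mm behind the grasp point.
Start: joints at [1.053, 0.3, 1.521, -0, 1.321, -0.067], TCP at [0.24, 0.495, 0.179] pointing down, gripper open.
Joint ranges: [-3.03, 3.03], [-0.79, 2.21], [0.23, 2.52], [-1.04, 4.18], [0, 3.07], [-2.55, 2.55]. Speed limits (rad/s): [2.22, 2.22, 2.57, 3.14, 3.14, 3.14].

### API

Orientations are given as [roll, pitch, yaw] about the fixed x, y, z axes, in that order (R = Rz(yaw) Ry(pitch) Rx(roll)).
In Python, from station import monitor, camera, ctrl gives the robot as it stands.
- The arm moves only by the tool apply_moves, never from a script. Its argument "plan" is one flat list of numbers, 4 for each row, row after row: the shift along the tool's x, y, z in mm, then the turn about the tool's z in rad. In form: [dx, dy, dz, spin, dx, dy, dz, spin, ...]. A call has 1 to 20 rows; each row shifts and turns the commanded pose from where the row before left it, along the tool's axes as they then stand; what a row does not reach is not made up. A row lasts 1/10 s, in which the tool goes at most 50 mm and 8.59 degrees, less where a joint would pass 70% of its speed; a pose out of reach is approached as far as the arm can. A call is refused whole if a number of a shift passes 50 or a number of a turn 0.15, either way. A call with a gripper value outside its range is refused whole. "hand" is the gripper command: -1 is shut, 1 is fully open, values between are in proportion, set as the call begins (left out, the last holds). The fingers move at their own pace and stop on an object; "squeeze" is the grip in N (left out, the last holds). Time passes only in rows, so rows that do not move let the fingers close. It gives the time, the measured TCP pose, the force, the opening and the grip force at its end, in the units of the state.
- monitor.get_obs(): the state, without advancing time (a new reading comes with each control period).
- camera(name): name is "side" or "top" or "wrist"; returns a dict with "image" (480x640x3 uint8, red, green, blue), "range_z" (480x640 float32, m along the optical axis (not along the pixel's ray), 0 where there is no reading), "mtx" (3x3 intrinsics, pixels), "rvec" (rotation vector, rad) and "tvec" (3), from world to camera coordinates, as OpenCV has them. Camera axes: x right, y down, z forward; pixel columns grow to the right and rows downward; lengths in m; the calibration is good to about 2 mm. The wrist camera is an equidistant fisheye: a pixel r from the principal point sees the ray r / f radians off the axis. A picture is of the moment at which its call begins.
- ctrl.hand_in(): hands the job in; it is judged then, once.
The state is a dict: "time_s": time; "qpos": joint angles; "joint_vel": joint speeds; "tau": joint torques, N m; "ee_pos": TCP position; "eef_rot": TCP orientation; "force": force on the tool from outside, world axes, zero at the start; "moment": the same for the moment, N m; "grip_width": finger opening in m; "grip_force": force on a finger pad.
Only numpy, scipy, OpenCV 4.12 (cv2) and the standard library are available. Lean on these libraries where they do the work, as an engineer would, in place of code of your own. Each camera call takes 0.05 s, during which the arm holds its last target. There are 200 camera calls.

## Working session

There is one attempt and no reset: what is moved stays moved. The work goes in short steps, Python scripts to look and compute and a tool call to move; the robot and the scene stay as the last step left them, time stands still between calls to the robot, and variables do not carry over. Pictures are saved under pics/ and viewed, at most 14 in all, crops included, and the job is handed in when it is done.

Besides the shell and the picture viewer there is one more tool, called after "Call:" in YAML: its name, and indented under it one key for each argument. apply_moves: Moves the arm, as the interface text tells. Its arguments: {"type":"object","properties":{"plan":{"type":"array","items":{"type":"number"}},"hand":{"type":"number"},"squeeze":{"type":"number"}},"required":["plan"]}

```bash
mkdir -p pics; cat > h.py <<'E'
import numpy as np, cv2
from station import monitor, camera, ctrl
def save(n,f,c=None):
    c=c or camera(n); cv2.imwrite('pics/'+f,c['image'][:,:,::-1]); return c
def world(c):
    # per-pixel world points from range (pinhole)
    K=c['mtx'];R=cv2.Rodrigues(np.array(c['rvec'],float))[0];t=np.array(c['tvec']).ravel()
    v,u=np.mgrid[:480,:640];z=c['range_z']
    P=np.stack([(u-K[0,2])/K[0,0]*z,(v-K[1,2])/K[1,1]*z,z],-1)
    W=(P-t)@R; W[z==0]=np.nan; return W
E
python3 - <<'E'
from h import *
for n in ('top','side'):
    c=save(n,n+'0.png'); np.savez(n+'0.npz',**c); R=cv2.Rodrigues(np.array(c['rvec'],float))[0]; print(n,c['mtx'],-R.T@np.array(c['tvec']).ravel(),(c['range_z']==0).mean())
print(monitor.get_obs(),ctrl.tcp_to_grasp)
E
```

```text
top [[592.25699104   0.         326.60537544]
 [  0.         592.25699104 238.42804171]
 [  0.           0.           1.        ]] [ 0.44976031 -0.01110495  1.56962438] 0.0040625
side [[517.38908999   0.         317.78748629]
 [  0.         517.38908999 231.96965628]
 [  0.           0.           1.        ]] [ 0.2619759  -0.72679061  1.00615947] 0.003951822916666667
{'time_s': 0.1, 'qpos': array([ 1.05344497e+00,  3.00417613e-01,  1.52150794e+00, -4.47383725e-06,
        1.32073351e+00, -6.66243084e-02]), 'joint_vel': array([-1.27108246e-03, -1.13926481e-03,  6.24106524e-05,  1.83378782e-03,
       -1.02173162e-03,  5.24713683e-05]), 'tau': array([ 8.56123006e-04, -5.32641935e+01, -3.53284764e+01,  7.09567009e-02,
        2.34738900e-02, -6.08000937e-05]), 'ee_pos': array([0.23947387, 0.49483044, 0.17894663]), 'eef_rot': array([-3.14052832e+00, -6.66723608e-05,  2.69086668e+00]), 'force': array([-0.08506754, -0.71393908,  0.31290635]), 'moment': array([-0.07307072,  0.02350625, -0.00869149]), 'grip_force': 0.0, 'grip_width': 0.09406444930789636} -0.0188
```

View pics/top0.png

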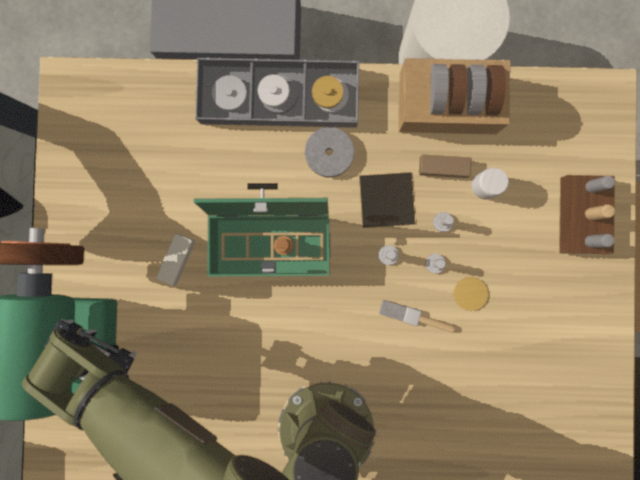

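View pics/side0.png

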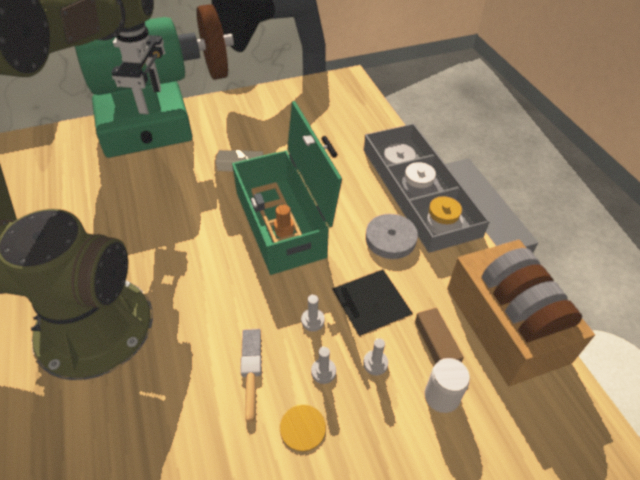

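Top view: lid leans back at rows 197-218. The case spans about (208-330, 218-276), with the drift at (283,244). Three arbors stand at (390,255), (437,264) and (444,222), and the mat is at (387,200). Next I'll measure these from depth.

```bash
python3 - <<'E'
from h import *
c=dict(np.load('top0.npz')); W=world(c); img=c['image'].astype(int); hsv=cv2.cvtColor(c['image'],cv2.COLOR_RGB2HSV)
print('bench z',np.nanmedian(W[300:340,240:330,2]))
v,u=np.mgrid[:480,:640]
def box(u0,u1,v0,v1): return (u>=u0)&(u<=u1)&(v>=v0)&(v<=v1)
# arbors
for (a,b) in [(390,255),(437,264),(444,222)]:
    m=box(a-18,a+18,b-18,b+18)
    t=m&(W[...,2]>.075)&(W[...,2]<.1); f=m&(W[...,2]>.009)&(W[...,2]<.03)
    p=W[f][:,:2].astype(np.float32); (cc,r)=cv2.minEnclosingCircle(p)
    print('arbor top',t.sum(),np.median(W[t],0).round(4),W[t].mean(0).round(4),'flange',np.round(cc,4),r, np.median(W[f][:,2]))
m=box(265,300,225,260)&(W[...,2]>.06)&(W[...,2]<.1); cc,r=cv2.minEnclosingCircle(W[m][:,:2].astype(np.float32)); print('drift',m.sum(),W[m].mean(0),cc,r)
mat=box(350,420,165,235)&(img.sum(2)<120)&(W[...,2]<.015); print('mat',mat.sum(),cv2.minAreaRect(W[mat][:,:2].astype(np.float32)))
rim=box(195,345,205,285)&(W[...,2]>.103)&(W[...,2]<.114); print('rim',rim.sum(),cv2.minAreaRect(W[rim][:,:2].astype(np.float32)))
fr=box(200,340,262,285)&(W[...,2]>.106)&(W[...,2]<.114); p=W[fr][:,:2]; 
uu=[];
for y in np.arange(.0,.34,.02):
    s=p[abs(p[:,1]-y)<.01]
    if len(s): print(round(y,2),len(s),s.min(0).round(4),s.max(0).round(4))
lid=box(190,345,180,222)&(W[...,2]>.14); q=W[lid]; print('lid',q.min(0),q.max(0))
h=box(246,280,182,190)&(img.sum(2)<150); print('handle',np.nanmedian(W[h],0),h.sum())
wood=box(215,330,225,265)&(hsv[...,0]<22)&(hsv[...,1]>90)&(W[...,2]<.04)&(W[...,2]>.012); print('wood',wood.sum(),cv2.minAreaRect(W[wood][:,:2].astype(np.float32)),np.median(W[wood][:,2]))
E
```

```text
bench z 0.00013439926239985236
arbor top 61 [ 0.4612 -0.1491  0.0897] [ 0.4622 -0.1491  0.0895] flange [ 0.4578 -0.1565] 0.05133533105254173 0.01560011474227088
arbor top 62 [ 0.4439 -0.2712  0.0889] [ 0.4431 -0.271   0.0889] flange [ 0.4386 -0.2842] 0.03884509578347206 0.015250044052520185
arbor top 65 [ 0.5519 -0.2895  0.089 ] [ 0.552  -0.2896  0.0888] flange [ 0.5522 -0.2991] 0.0582696832716465 0.01574347064066511
drift 163 [0.48018674 0.12468301 0.08428355] (0.48029637336730957, 0.1255117803812027) 0.018014168366789818
mat 1 ((0.5581549406051636, -0.10490848124027252), (0.0, 0.0), 0.0)
rim 761 ((0.47897082567214966, 0.15800988674163818), (0.1505557894706726, 0.2997807264328003), 1.4871025085449219)
0.0 21 [0.4077 0.0063] [0.4397 0.0096]
0.02 11 [0.4071 0.0112] [0.4101 0.0286]
0.04 13 [0.4066 0.0309] [0.4096 0.0482]
0.06 15 [0.4062 0.0506] [0.4092 0.0679]
0.08 15 [0.4056 0.0702] [0.4085 0.0878]
0.1 15 [0.4051 0.0901] [0.4081 0.1097]
0.12 13 [0.4046 0.112 ] [0.4074 0.1274]
0.14 37 [0.404 0.132] [0.4363 0.1498]
0.16 56 [0.4036 0.1501] [0.436  0.1698]
0.18 21 [0.403  0.1715] [0.4355 0.1891]
0.2 11 [0.4026 0.1937] [0.4054 0.2083]
0.22 16 [0.402  0.2109] [0.405  0.2279]
0.24 13 [0.4015 0.2301] [0.4044 0.2481]
0.26 12 [0.401 0.25 ] [0.404  0.2677]
0.28 12 [0.4005 0.2702] [0.4034 0.2898]
0.3 38 [0.4001 0.2932] [0.4322 0.3064]
lid [0.54997132 0.00978031 0.14064984] [0.61798036 0.309972   0.26543546]
handle [0.6095676  0.169005   0.22640182] 61
wood 679 ((0.47738707065582275, 0.15689384937286377), (0.06845147907733917, 0.2641054391860962), 1.449636459350586) 0.02004814771538446
```

Call:
apply_moves:
  plan: [0, 0, -10, -0.119, 0, 0, -10, -0.119, 0, 0, 0, -0.119, 0, 0, 0, -0.119, -23, -37.5, 0, 0, -23, -37.5, 0, 0, -23, -37.5, 0, 0, -23, -37.5, 0, 0, -23, -37.5, 0, 0, -23, -37.5, 0, 0, -23, -37.5, 0, 0, -23, -37.5, 0, 0, -23, -37.5, 0, 0, -23, -37.5, 0, 0, 0, 0, 0, 0, 0, 0, 0, 0]
  hand: 0.3
  squeeze: 20

```text
time_s: 1.7
ee_pos: [0.4789, 0.1255, 0.199]
eef_rot: [3.142, -0.001, -3.118]
force: [-0.1, 0.4, -0.9]
grip_width: 0.061
grip_force: 0.0
```

```bash
cat >> h.py <<'E'
YAW=0.026; C=np.array([.479,.158])
def cell(k): return C+(k-2.5)*.065*np.array([-np.sin(YAW),np.cos(YAW)])
def go(x,y,z,yaw=None):
    """TCP target -> shift along tool axes in mm (tool down), after any spin"""
    o=monitor.get_obs(); p=o['ee_pos']; a=o['eef_rot'][2]
    s=0 if yaw is None else (a-yaw+np.pi)%(2*np.pi)-np.pi
    a2=a-s; d=np.array([x,y,z])-p
    print('tcp',p.round(4),'rpy',o['eef_rot'].round(3),'| spin %.3f'%s,'dx %.1f dy %.1f dz %.1f'%(1e3*(d[0]*np.cos(a2)+d[1]*np.sin(a2)),1e3*(d[0]*np.sin(a2)-d[1]*np.cos(a2)),-1e3*d[2]))
def tops(c,zlo,zhi,rlo=.006,rhi=.03):
    """blobs of points in a height band"""
    W=world(c); m=((W[...,2]>zlo)&(W[...,2]<zhi)).astype(np.uint8)
    n,l=cv2.connectedComponents(m); out=[]
    for i in range(1,n):
        p=W[l==i]
        if len(p)<25: continue
        cc,r=cv2.minEnclosingCircle(p[:,:2].astype(np.float32))
        if rlo<r<rhi and .2<cc[0]<.85: out.append((np.round(cc,4).tolist(),p.mean(0).round(4).tolist(),round(r,4),len(p)))
    return out
E
python3 - <<'E'
from h import *
c=dict(np.load('top0.npz')); W=world(c); v,u=np.mgrid[:480,:640]
m=(u>345)&(u<425)&(v>160)&(v<240)&(c['image'].astype(int).max(2)<60)&(abs(W[...,2])<.02)
print(m.sum(),cv2.minAreaRect(W[m][:,:2].astype(np.float32)),np.median(W[m][:,2]))
print(*tops(c,.084,.094),sep='\n')
print([cell(k).round(4) for k in (1,2,3,4)])
c=save('wrist','w1.png'); print(c['mtx'],c['rvec'],c['tvec'])
go(.4803,.1252,.065-.019,np.pi+YAW)
E
```

```text
258 ((0.5951366424560547, -0.126394122838974), (0.10260096937417984, 0.1281914860010147), 81.59529113769531) 0.0036359975620741235
([0.7899, -0.2158], [0.7895, -0.2154, 0.0889], 0.0261, 27)
([0.6484, -0.6549], [0.6459, -0.6473, 0.088], 0.0155, 25)
([0.5783, -0.655], [0.5767, -0.6464, 0.0883], 0.0155, 27)
([0.5529, -0.2898], [0.5521, -0.2904, 0.0893], 0.0111, 49)
([0.48, 0.1255], [0.4801, 0.126, 0.0871], 0.0173, 94)
([0.4623, -0.1495], [0.4624, -0.1491, 0.0894], 0.0108, 55)
([0.4429, -0.2719], [0.4426, -0.2715, 0.0889], 0.0105, 52)
([0.4145, 0.156], [0.4136, 0.1547, 0.0885], 0.0178, 48)
([0.2403, 0.5632], [0.2416, 0.5633, 0.0896], 0.0155, 31)
[array([0.4815, 0.0605]), array([0.4798, 0.1255]), array([0.4782, 0.1905]), array([0.4765, 0.2555])]
[[371.64829954   0.         317.48889141]
 [  0.         371.64829954 238.84134859]
 [  0.           0.           1.        ]] [-2.0405277  -2.09009733 -0.3075202 ] [-0.11410221 -0.49701937  0.27138002]
tcp [0.4786 0.1263 0.1992] rpy [ 3.142e+00 -1.000e-03 -3.117e+00] | spin -0.001 dx -1.6 dy -1.1 dz 153.2
```

Call:
apply_moves:
  plan: [-1.5, -1, 25, 0, 0, 0, 25, 0, 0, 0, 25, 0, 0, 0, 25, 0, 0, 0, 25, 0, 0, 0, 18, 0, 0, 0, 10, 0, 0, 0, 0, 0, 0, 0, 0, 0]

```text
time_s: 2.65
ee_pos: [0.4807, 0.1256, 0.0472]
eef_rot: [3.141, 0.001, -3.116]
force: [0.9, -1.1, 0.1]
grip_width: 0.0608
grip_force: 0.0
```

Call:
apply_moves:
  plan: [0, 0, 0, 0, 0, 0, 0, 0, 0, 0, 0, 0, 0, 0, 0, 0, 0, 0, 0, 0, 0, 0, 0, 0, 0, 0, -10, 0, 0, 0, -20, 0, 0, 0, -25, 0, 0, 0, -25, 0, 0, 0, -25, 0, 0, 0, -25, 0, 0, 0, -20, 0, 0, 0, 0, 0]
  hand: -1

```text
time_s: 4.05
ee_pos: [0.4813, 0.1252, 0.1991]
eef_rot: [3.141, 0.004, -3.116]
force: [-0.8, 0.3, -2.3]
grip_width: 0.0355
grip_force: 20.0
```

```bash
python3 - <<'E'
from h import *
c=dict(np.load('top0.npz')); W=world(c); v,u=np.mgrid[:480,:640]
hsv=cv2.cvtColor(c['image'],cv2.COLOR_RGB2HSV)
m=(u>345)&(u<425)&(v>160)&(v<240)&(hsv[...,2]<75)&(hsv[...,1]<110)&(abs(W[...,2]-.003)<.004)
m=cv2.morphologyEx(m.astype(np.uint8),cv2.MORPH_OPEN,np.ones((3,3)))>0
r=cv2.minAreaRect(W[m][:,:2].astype(np.float32)); print(m.sum(),r,W[m].mean(0)); print(c['image'][195:205:5,370:400:10].tolist())
go(r[0][0],r[0][1],.065)
E
```

```text
738 ((0.6071360111236572, -0.14424613118171692), (0.1317232996225357, 0.1311158835887909), 5.311586380004883) [ 0.60453166 -0.13774537  0.00306349]
[[[64, 56, 48], [63, 51, 46], [67, 60, 51]], [[64, 59, 50], [63, 57, 50], [65, 55, 47]]]
tcp [0.4813 0.1252 0.1991] rpy [ 3.141  0.004 -3.116] | spin 0.000 dx -118.9 dy -272.6 dz 134.1
```

```bash
python3 - <<'E'
from h import *
c=dict(np.load('top0.npz')); W=world(c); v,u=np.mgrid[:480,:640]
g=c['image'].max(2)
for T in (80,95):
    m=(u>350)&(u<420)&(v>165)&(v<235)&(g<T)
    n,l,s,ce=cv2.connectedComponentsWithStats(m.astype(np.uint8)); i=1+s[1:,4].argmax()
    p=W[(l==i)]; r=cv2.minAreaRect(p[:,:2].astype(np.float32)); print(s[i],ce[i],r,np.nanmedian(p[:,2]))
print(W[200,387],W[175,362],W[173,411],W[226,362],W[224,412])
go(*map(float,W[200,387][:2]),.065)
E
```

```text
[ 361  174   53   53 2550] [386.85019608 199.81019608] ((0.608305811882019, -0.14229987561702728), (0.13782139122486115, 0.12840454280376434), 7.274839401245117) 0.0030945082583704905
[ 360  173   55   55 2627] [386.81233346 199.84811572] ((0.6070281863212585, -0.14361725747585297), (0.13748599588871002, 0.135879784822464), 4.997574806213379) 0.0031047100191688515
[ 0.60702922 -0.14363848  0.00252485] [ 0.67209162 -0.07595262  0.00175342] [ 0.67977034 -0.20513267  0.00626543] [ 0.53684769 -0.07939401 -0.00457044] [ 0.54530631 -0.21169551 -0.00272076]
tcp [0.4813 0.1252 0.1991] rpy [ 3.141  0.004 -3.116] | spin 0.000 dx -118.8 dy -271.9 dz 134.1
```

Call:
apply_moves:
  plan: [0, -34, 0, 0, 0, -34, 0, 0, 0, -34, 0, 0, 0, -34, 0, 0, 0, -34, 0, 0, 0, -34, 0, 0, 0, -34, 0, 0, 0, -34, 0, 0, -30, 0, 0, 0, -30, 0, 0, 0, -30, 0, 0, 0, -29, 0, 25, 0, 0, 0, 25, 0, 0, 0, 25, 0, 0, 0, 25, 0, 0, 0, 20, 0, 0, 0, 15, 0, 0, 0, 8, 0, 0, 0, 0, 0]

```text
time_s: 5.95
ee_pos: [0.6058, -0.1438, 0.0523]
eef_rot: [3.141, -0.002, -3.116]
force: [0.5, -0.0, -0.7]
grip_width: 0.035
grip_force: 20.0
```

```bash
python3 - <<'E'
from h import *
go(.607,-.1436,.0462)
E
```

```text
tcp [ 0.6058 -0.1438  0.0523] rpy [ 3.141e+00 -2.000e-03 -3.116e+00] | spin 0.000 dx -1.2 dy 0.1 dz 6.1
```

Call:
apply_moves:
  plan: [0, 0, 3, 0, 0, 0, 2, 0, 0, 0, 0, 0]

```text
time_s: 6.25
ee_pos: [0.6065, -0.1439, 0.0488]
eef_rot: [-3.141, 0.001, -3.116]
force: [0.2, -0.9, -3.1]
grip_width: 0.0351
grip_force: 20.0
```

Call:
apply_moves:
  plan: [0, 0, 0, 0, 0, 0, 0, 0, 0, 0, 0, 0, 0, 0, -15, 0, 0, 0, -25, 0, 0, 0, -25, 0, 0, 0, -25, 0, 0, 0, -25, 0, 0, 0, 0, 0]
  hand: 0.2

```text
time_s: 7.15
ee_pos: [0.6078, -0.1443, 0.1685]
eef_rot: [-3.139, 0.006, -3.116]
force: [-1.5, 0.6, 1.2]
grip_width: 0.0566
grip_force: 0.0
```

```bash
python3 - <<'E'
from h import *
c=save('side','s1.png'); print(*tops(c,.075,.094),sep='\n')
c=camera('top'); print(*tops(c,.080,.094),sep='\n')
go(.4623,-.1495,.15)
E
```

```text
([0.425, 0.1523], [0.4226, 0.146, 0.09], 0.0189, 43)
([0.6062, -0.144], [0.6051, -0.1455, 0.0833], 0.0187, 203)
([0.4635, -0.1485], [0.4629, -0.1519, 0.0881], 0.012, 102)
([0.5536, -0.2897], [0.5529, -0.2924, 0.0881], 0.0118, 124)
([0.4445, -0.2723], [0.4436, -0.2744, 0.0883], 0.0115, 118)
([0.7892, -0.243], [0.7895, -0.2443, 0.0877], 0.0205, 25)
([0.6487, -0.6553], [0.6458, -0.6467, 0.087], 0.0158, 38)
([0.5953, -0.1469], [0.5949, -0.1443, 0.0835], 0.0133, 31)
([0.5528, -0.2906], [0.5522, -0.2892, 0.0879], 0.011, 60)
([0.5086, -0.6536], [0.5086, -0.6456, 0.0878], 0.0152, 30)
([0.443, -0.2711], [0.4432, -0.2708, 0.0887], 0.0107, 56)
([0.4146, 0.1555], [0.4136, 0.1552, 0.0882], 0.0177, 48)
tcp [ 0.6064 -0.1439  0.1642] rpy [-3.141e+00  1.000e-03 -3.116e+00] | spin 0.000 dx 144.2 dy -1.9 dz 14.2
```

View pics/s1.png

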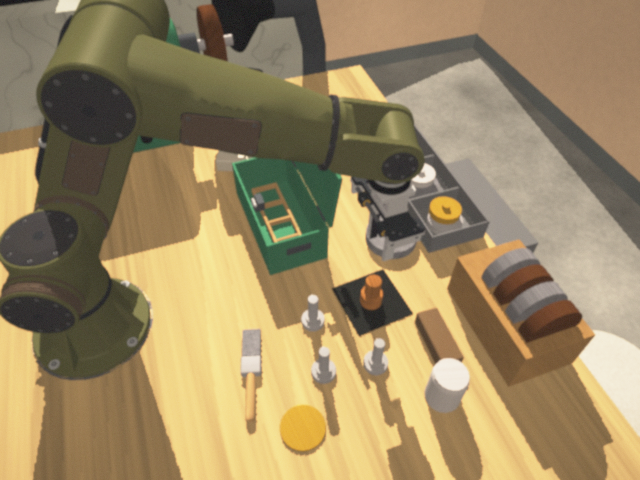

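The drift stands on the mat at (372,292), and all three arbors are where they were. Next is the first arbor.

Call:
apply_moves:
  plan: [28, 0, 0, 0, 29, 0, 0, 0, 29, -1, 0, 0, 29, 0, 0, 0, 29, 0, 20, 0, 0, 0, 25, 0, 0, 0, 25, 0, 0, 0, 25, 0, 0, 0, 13, 0, 0, 0, 8, 0, 0, 0, 0, 0, 0, 0, 0, 0]
  hand: 0

```text
time_s: 8.45
ee_pos: [0.4628, -0.1487, 0.0481]
eef_rot: [-3.141, 0.001, -3.116]
force: [0.0, -1.1, -0.5]
grip_width: 0.0473
grip_force: 0.0
```

Call:
apply_moves:
  plan: [0, 0, 0, 0, 0, 0, 0, 0, 0, 0, 0, 0, 0, 0, 0, 0, 0, 0, 0, 0, 0, 0, 0, 0, 0, 0, 0, 0, 0, 0, -10, 0, 0, 0, -20, 0, 0, 0, -25, 0, 0, 0, -25, 0, 0, 0, -25, 0, 0, 0, -25, 0, 0, 0, -22, 0, 0, 0, 0, 0]
  hand: -1
  squeeze: 30

```text
time_s: 9.95
ee_pos: [0.4631, -0.1487, 0.202]
eef_rot: [-3.14, 0.004, -3.116]
force: [0.3, 0.1, -4.5]
grip_width: 0.021
grip_force: 29.9
```

```bash
python3 - <<'E'
from h import *
x,y=cell(4); go(x,y,.053,np.pi+YAW)
c=save('wrist','w2.png')
E
```

```text
tcp [ 0.4631 -0.1487  0.202 ] rpy [-3.14   0.004 -3.116] | spin -0.001 dx -23.8 dy 403.6 dz 149.0
```

View pics/w2.png

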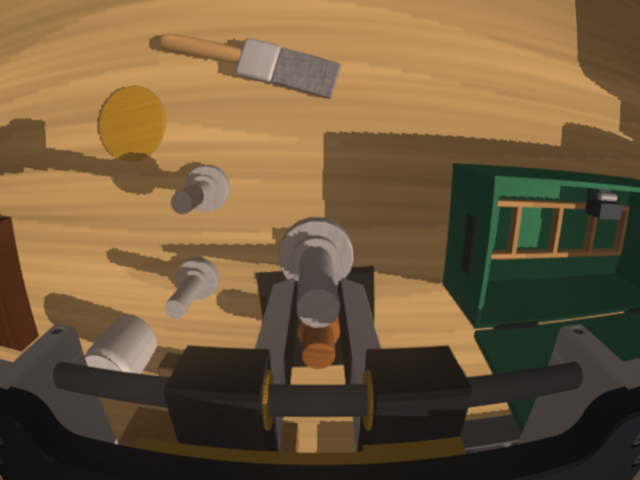

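The arbor is held straight between the fingers at (318,265). Next, carry it over cell 4.

Call:
apply_moves:
  plan: [-4, 37, 0, 0, -4, 37, 0, 0, -4, 37, 0, 0, -4, 37, 0, 0, -4, 37, 0, 0, -4, 37, 0, 0, 0, 37, 0, 0, 0, 37, 0, 0, 0, 37, 0, 0, 0, 37, 0, 0, 0, 33, 0, 0, 0, 0, 0, 0, 0, 0, 0, 0]

```text
time_s: 11.3
ee_pos: [0.4754, 0.2551, 0.1976]
eef_rot: [-3.14, -0.003, -3.115]
force: [0.0, -0.3, -4.9]
grip_width: 0.0213
grip_force: 30.0
```

```bash
python3 - <<'E'
from h import *
x,y=cell(4); go(x,y,.053,np.pi+YAW)
c=save('wrist','w3.png')
E
```

```text
tcp [0.4754 0.2551 0.1976] rpy [-3.140e+00 -3.000e-03 -3.115e+00] | spin 0.001 dx -1.1 dy 0.4 dz 144.6
```

View pics/w3.png

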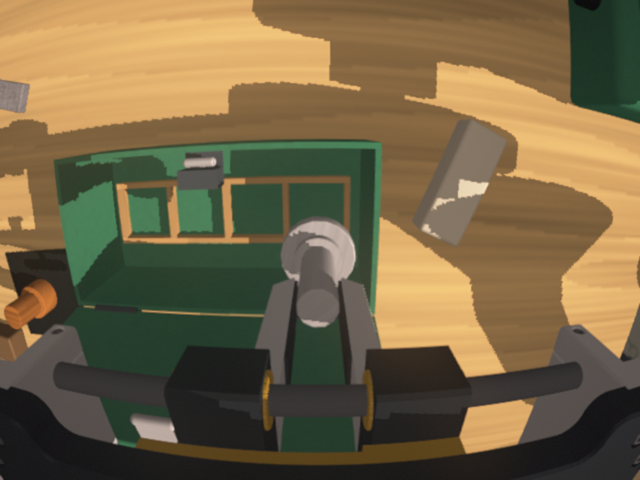

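The arbor hangs over cell 4, whose bars span x≈288-350. Next, lower it.

Call:
apply_moves:
  plan: [-1, 0, 20, 0, 0, 0, 25, 0, 0, 0, 25, 0, 0, 0, 25, 0, 0, 0, 20, 0, 0, 0, 12, 0, 0, 0, 8, 0, 0, 0, 4, 0, 0, 0, 3, 0, 0, 0, 0, 0, 0, 0, 0, 0]

```text
time_s: 12.45
ee_pos: [0.4775, 0.2551, 0.058]
eef_rot: [3.141, 0.001, -3.116]
force: [1.1, 0.6, -3.4]
grip_width: 0.0213
grip_force: 30.0
```

Call:
apply_moves:
  plan: [0, 0, 2, 0, 0, 0, 2, 0, 0, 0, 0, 0, 0, 0, 0, 0]

```text
time_s: 12.85
ee_pos: [0.4772, 0.255, 0.0534]
eef_rot: [-3.142, -0.0, -3.116]
force: [0.0, 0.4, -3.5]
grip_width: 0.0213
grip_force: 30.0
```

Call:
apply_moves:
  plan: [0, 0, 0, 0, 0, 0, 0, 0, 0, 0, 0, 0, 0, 0, 0, 0, 0, 0, -15, 0, 0, 0, -25, 0, 0, 0, -25, 0, 0, 0, -25, 0, 0, 0, -25, 0, 0, 0, -25, 0, 0, -40, -8, 0, 0, -40, 0, 0, 0, -40, 0, 0, 0, -40, 0, 0, 0, -40, 0, 0, 0, -40, 0, 0, 0, -40, 0, 0, 0, 0, 0, 0]
  hand: -0.1

```text
time_s: 14.65
ee_pos: [0.4842, -0.0284, 0.2016]
eef_rot: [-3.141, 0.0, -3.12]
force: [0.0, 0.5, 0.5]
grip_width: 0.0424
grip_force: 0.0
```

```bash
python3 - <<'E'
from h import *
for n in('top','side'):
    c=camera(n); print(n,*tops(c,.080,.1),sep='\n')
    if n=='top': np.savez('t2.npz',**c)
go(.4435,-.2717,.048)
E
```

```text
top
([0.648, -0.6538], [0.6446, -0.6469, 0.0899], 0.0155, 49)
([0.605, -0.1427], [0.605, -0.1421, 0.0839], 0.0175, 132)
([0.5795, -0.651], [0.5784, -0.6449, 0.0904], 0.0145, 37)
([0.5525, -0.2904], [0.5524, -0.2899, 0.0885], 0.0112, 62)
([0.5081, -0.6534], [0.5067, -0.6466, 0.0896], 0.0158, 47)
([0.477, 0.2559], [0.4773, 0.2552, 0.094], 0.011, 56)
([0.4433, -0.2719], [0.4429, -0.2715, 0.0897], 0.0105, 60)
([0.4159, 0.1553], [0.4139, 0.1546, 0.0888], 0.0182, 54)
side
([0.4783, 0.2557], [0.4777, 0.2528, 0.0921], 0.0134, 74)
([0.4235, 0.1526], [0.4245, 0.1451, 0.0919], 0.0207, 58)
([0.6059, -0.1433], [0.6063, -0.1442, 0.0839], 0.0196, 177)
([0.555, -0.291], [0.5532, -0.2922, 0.0899], 0.0119, 111)
([0.445, -0.2712], [0.444, -0.2738, 0.0901], 0.0118, 109)
tcp [ 0.4843 -0.0254  0.2015] rpy [ 3.141  0.    -3.118] | spin 0.000 dx 46.6 dy -245.3 dz 153.5
```

Call:
apply_moves:
  plan: [9, -35, 0, 0, 9, -35, 0, 0, 9, -35, 0, 0, 9, -35, 0, 0, 9, -35, 0, 0, 1.5, -35, 0, 0, 0, -35.5, 10, 0, 0, 0, 25, 0, 0, 0, 25, 0, 0, 0, 25, 0, 0, 0, 25, 0, 0, 0, 25, 0, 0, 0, 12, 0, 0, 0, 6, 0, 0, 0, 0, 0, 0, 0, 0, 0]

```text
time_s: 16.35
ee_pos: [0.4446, -0.2717, 0.0494]
eef_rot: [-3.141, 0.001, -3.116]
force: [0.3, -0.4, 1.0]
grip_width: 0.0421
grip_force: 0.0
```

Call:
apply_moves:
  plan: [0, 0, 0, 0, 0, 0, 0, 0, 0, 0, 0, 0, 0, 0, 0, 0, 0, 0, 0, 0, 0, 0, 0, 0, 0, 0, -10, 0, 0, 0, -20, 0, 0, 0, -25, 0, 0, 0, -25, 0, 0, 0, -25, 0, 0, 0, -25, 0, 0, 0, -22, 0, 0, 0, 0, 0]
  hand: -1

```text
time_s: 17.75
ee_pos: [0.4446, -0.2717, 0.2029]
eef_rot: [-3.14, 0.003, -3.116]
force: [0.4, -0.2, -4.8]
grip_width: 0.0212
grip_force: 29.9
```

```bash
python3 - <<'E'
from h import *
x,y=cell(3); go(x,y,.053,np.pi+YAW)
E
```

```text
tcp [ 0.4446 -0.2717  0.2029] rpy [-3.140e+00  3.000e-03 -3.116e+00] | spin -0.001 dx -45.6 dy 461.2 dz 149.9
```

Call:
apply_moves:
  plan: [-5, 36, 0, 0, -5, 36, 0, 0, -5, 36, 0, 0, -5, 36, 0, 0, -5, 36, 0, 0, -5, 36, 0, 0, -5, 36, 0, 0, -5, 36, 0, 0, -5, 36, 0, 0, -1, 36, 0, 0, 0, 36, 0, 0, 0, 36, 0, 0, 0, 29, 0, 0, 0, 0, 0, 0, 0, 0, 0, 0]

```text
time_s: 19.25
ee_pos: [0.4776, 0.1906, 0.199]
eef_rot: [-3.141, -0.003, -3.115]
force: [-0.5, -0.5, -4.6]
grip_width: 0.0213
grip_force: 30.0
```

```bash
python3 - <<'E'
from h import *
x,y=cell(3); go(x,y,.0545,np.pi+YAW)
E
```

```text
tcp [0.4776 0.1906 0.199 ] rpy [-3.141e+00 -3.000e-03 -3.115e+00] | spin 0.000 dx -0.6 dy -0.1 dz 144.5
```

Call:
apply_moves:
  plan: [0, 0, 20, 0, 0, 0, 25, 0, 0, 0, 25, 0, 0, 0, 25, 0, 0, 0, 20, 0, 0, 0, 12, 0, 0, 0, 8, 0, 0, 0, 4, 0, 0, 0, 3, 0, 0, 0, 2, 0, 0, 0, 1, 0, 0, 0, 0, 0]

```text
time_s: 20.45
ee_pos: [0.4785, 0.1905, 0.0557]
eef_rot: [3.141, 0.0, -3.116]
force: [-0.1, 0.2, -4.9]
grip_width: 0.0213
grip_force: 30.0
```

Release, lift, then head toward arbor C.

Call:
apply_moves:
  plan: [0, 0, 1.5, 0, 0, 0, 0, 0]

```text
time_s: 20.65
ee_pos: [0.4788, 0.1907, 0.0544]
eef_rot: [3.141, 0.001, -3.116]
force: [1.2, 0.8, 0.1]
grip_width: 0.0212
grip_force: 30.0
```

Call:
apply_moves:
  plan: [0, 0, 0, 0, 0, 0, 0, 0, 0, 0, 0, 0, 0, 0, 0, 0, 0, 0, -15, 0, 0, 0, -25, 0, 0, 0, -25, 0, 0, 0, -25, 0, 0, 0, -25, 0, 0, 0, -25, 0, 0, -40, -8, 0, 0, -40, 0, 0, 0, -40, 0, 0, 0, -40, 0, 0, 0, -40, 0, 0, 0, -40, 0, 0, 0, 0, 0, 0]
  hand: -0.1

```text
time_s: 22.35
ee_pos: [0.4843, -0.053, 0.2019]
eef_rot: [-3.141, -0.0, -3.12]
force: [-0.7, 0.6, -0.5]
grip_width: 0.0423
grip_force: 0.0
```

```bash
python3 - <<'E'
from h import *
for n in('top','side'):
    c=camera(n); print(n,*tops(c,.080,.1),sep='\n')
go(.5531,-.2900,.049)
E
```

```text
top
([0.6482, -0.6541], [0.6456, -0.647, 0.0901], 0.0156, 40)
([0.6052, -0.1428], [0.6055, -0.143, 0.0841], 0.0177, 134)
([0.5781, -0.6543], [0.5768, -0.646, 0.0901], 0.0155, 43)
([0.5526, -0.2903], [0.5525, -0.29, 0.0899], 0.0109, 60)
([0.5087, -0.655], [0.5083, -0.6465, 0.0895], 0.0153, 40)
([0.4772, 0.2562], [0.4769, 0.2555, 0.0943], 0.0106, 57)
([0.4779, 0.1918], [0.4775, 0.1913, 0.0943], 0.0108, 57)
([0.4209, 0.1552], [0.4151, 0.1536, 0.0899], 0.0206, 57)
side
([0.4794, 0.2567], [0.4777, 0.2528, 0.0926], 0.0136, 75)
([0.4774, 0.191], [0.4781, 0.1889, 0.0924], 0.0127, 77)
([0.4243, 0.1524], [0.4239, 0.1454, 0.0914], 0.0204, 55)
([0.5525, 0.0508], [0.5521, 0.0528, 0.0914], 0.0212, 36)
([0.6047, -0.1427], [0.6059, -0.144, 0.0841], 0.0195, 177)
([0.5542, -0.2913], [0.5534, -0.292, 0.0899], 0.0116, 107)
tcp [ 0.4843 -0.0499  0.2019] rpy [ 3.141 -0.    -3.118] | spin 0.000 dx -63.1 dy -241.7 dz 152.9
```

Call:
apply_moves:
  plan: [-9, -35, 0, 0, -9, -35, 0, 0, -9, -35, 0, 0, -9, -35, 0, 0, -9, -35, 0, 0, -9, -35, 0, 0, -9, -32, 10, 0, 0, 0, 25, 0, 0, 0, 25, 0, 0, 0, 25, 0, 0, 0, 25, 0, 0, 0, 25, 0, 0, 0, 12, 0, 0, 0, 6, 0, 0, 0, 0, 0, 0, 0, 0, 0]

```text
time_s: 24.05
ee_pos: [0.5541, -0.2898, 0.0501]
eef_rot: [-3.141, 0.001, -3.116]
force: [-0.0, -0.3, -0.1]
grip_width: 0.0424
grip_force: 0.0
```

Call:
apply_moves:
  plan: [0, 0, 0, 0, 0, 0, 0, 0, 0, 0, 0, 0, 0, 0, 0, 0, 0, 0, 0, 0, 0, 0, 0, 0, 0, 0, -10, 0, 0, 0, -20, 0, 0, 0, -25, 0, 0, 0, -25, 0, 0, 0, -25, 0, 0, 0, -25, 0, 0, 0, -22, 0, 0, 0, 0, 0]
  hand: -1

```text
time_s: 25.45
ee_pos: [0.5542, -0.2899, 0.2039]
eef_rot: [-3.14, 0.003, -3.116]
force: [0.5, 0.0, -4.2]
grip_width: 0.0214
grip_force: 29.9
```

```bash
python3 - <<'E'
from h import *
x,y=cell(1); go(x,y,.0545,np.pi+YAW)
E
```

```text
tcp [ 0.5542 -0.2899  0.2039] rpy [-3.140e+00  3.000e-03 -3.116e+00] | spin -0.001 dx 63.5 dy 352.2 dz 149.4
```

Call:
apply_moves:
  plan: [21, 0, 0, 0, 21, 0, 0, 0, 21, 32, 0, 0, 0, 35, 0, 0, 0, 35, 0, 0, 0, 35, 0, 0, 0, 35, 0, 0, 0, 35, 0, 0, 0, 35, 0, 0, 0, 35, 0, 0, 0, 35, 0, 0, 0, 30, 0, 0, 0, 10, 0, 0, 0, 0, 0, 0, 0, 0, 0, 0]

```text
time_s: 26.95
ee_pos: [0.4814, 0.0598, 0.2003]
eef_rot: [-3.141, -0.001, -3.116]
force: [0.5, -0.6, -4.6]
grip_width: 0.0208
grip_force: 30.0
```

```bash
python3 - <<'E'
from h import *
x,y=cell(1); go(x,y,.0555,np.pi+YAW)
E
```

```text
tcp [0.4814 0.0598 0.2003] rpy [-3.141e+00 -1.000e-03 -3.116e+00] | spin -0.001 dx -0.2 dy 0.7 dz 144.8
```

Call:
apply_moves:
  plan: [0, 0.5, 20, 0, 0, 0, 25, 0, 0, 0, 25, 0, 0, 0, 25, 0, 0, 0, 20, 0, 0, 0, 12, 0, 0, 0, 8, 0, 0, 0, 4, 0, 0, 0, 3, 0, 0, 0, 2, 0, 0, 0, 1.5, 0, 0, 0, 0, 0, 0, 0, 0, 0]

```text
time_s: 28.25
ee_pos: [0.4818, 0.0611, 0.0557]
eef_rot: [3.142, 0.0, -3.116]
force: [-0.8, -0.7, -4.5]
grip_width: 0.0211
grip_force: 30.0
```

Call:
apply_moves:
  plan: [0, 0, 1, 0, 0, 0, 0, 0]

```text
time_s: 28.45
ee_pos: [0.4817, 0.061, 0.0545]
eef_rot: [-3.142, 0.0, -3.116]
force: [-0.5, 0.0, -4.4]
grip_width: 0.0214
grip_force: 30.0
```

Call:
apply_moves:
  plan: [0, 0, 0, 0, 0, 0, 0, 0, 0, 0, 0, 0, 0, 0, 0, 0, 0, 0, -15, 0, 0, 0, -25, 0, 0, 0, -25, 0, 0, 0, -25, 0, 0, 0, -25, 0, 0, 0, -25, 0, 0, -40, -30, 0, 0, -40, -30, 0, 0, -40, -30, 0, 0, 0, 0, 0]
  hand: -0.1

```text
time_s: 29.85
ee_pos: [0.4856, -0.0625, 0.2882]
eef_rot: [-3.14, 0.006, -3.12]
force: [0.6, 0.7, -0.4]
grip_width: 0.042
grip_force: 0.0
```

```bash
python3 - <<'E'
from h import *
for n in('top','side'):
    c=save(n,n+'5.png'); print(n,*tops(c,.080,.1),sep='\n')
    W=world(c); m=(W[...,2]>.19)&(W[...,2]<.275)&(W[...,1]>-.02)&(W[...,1]<.34)&(W[...,0]>.5)&(W[...,0]<.68); b=m&(c['image'].max(2)<70)&(W[...,0]>.59)
    print('lid',np.nanmax(W[m],0),'handle',W[b].mean(0),W[b].min(0),W[b].max(0),b.sum())
go(.66,.1625,.29,np.pi/2+YAW)
E
```

```text
top
([0.6482, -0.6543], [0.6464, -0.6463, 0.0898], 0.0155, 45)
([0.6054, -0.143], [0.6052, -0.1423, 0.0839], 0.0176, 123)
([0.5778, -0.6525], [0.5761, -0.6463, 0.0899], 0.0155, 48)
([0.5087, -0.655], [0.5071, -0.647, 0.0902], 0.0156, 41)
([0.4775, 0.1914], [0.4779, 0.191, 0.0937], 0.0105, 52)
([0.4806, 0.062], [0.4809, 0.0617, 0.0944], 0.0108, 56)
([0.4707, 0.2577], [0.4706, 0.2569, 0.0938], 0.0112, 65)
([0.4145, 0.1556], [0.4139, 0.1551, 0.0892], 0.0178, 51)
lid [0.61832501 0.31063436 0.26667619] handle [0.6108937  0.15943514 0.2264418 ] [0.60500936 0.12822523 0.21940095] [0.61542219 0.19074501 0.23365557] 112
side
([0.471, 0.2574], [0.4707, 0.2548, 0.0919], 0.0118, 78)
([0.4793, 0.1905], [0.4777, 0.1885, 0.092], 0.0124, 73)
([0.4268, 0.1544], [0.4243, 0.1452, 0.0917], 0.0207, 57)
([0.4808, 0.0608], [0.4806, 0.0592, 0.0933], 0.0131, 86)
([0.6067, -0.1437], [0.6061, -0.1441, 0.084], 0.019, 176)
lid [0.61968735 0.18299283 0.25951551] handle [0.61260466 0.14589903 0.22903961] [0.61179134 0.1355756  0.22755018] [0.61367274 0.15660567 0.23031975] 5
tcp [ 0.4846 -0.0594  0.2844] rpy [ 3.141  0.    -3.118] | spin 1.568 dx 217.2 dy 181.1 dz -5.6
```

View pics/side5.png

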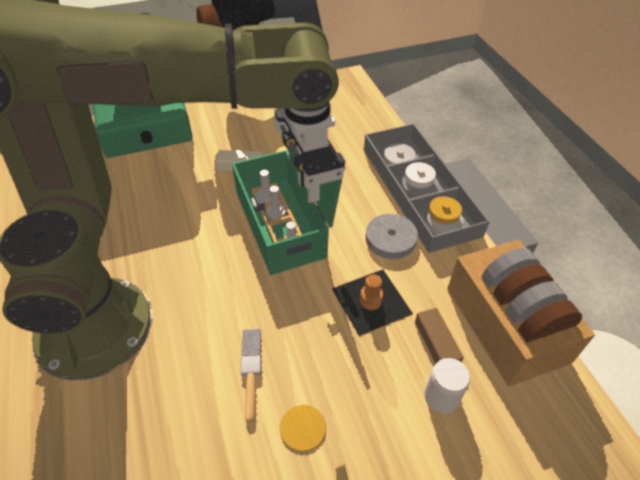

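The side view shows three arbors in the case at (265,180), (274,193) and (291,232). The cell 4 arbor reads about 6 mm off from where I left it, so I'll look closer.

```bash
python3 - <<'E'
from h import *
im=cv2.imread('pics/top5.png')[205:285,200:335]; im=cv2.resize(im,None,fx=5.5,fy=5.5,interpolation=cv2.INTER_CUBIC); cv2.imwrite('pics/crop5.png',im)
c=camera('top'); W=world(c)
for nm,(x,y) in {'a4':(.4707,.2573),'a3':(.478,.191),'a1':(.4807,.0618)}.items():
    d=np.hypot(W[...,0]-x,W[...,1]-y)
    for lo,hi in((.085,.1),(.022,.035),(.016,.022)):
        m=(d<.04)&(W[...,2]>lo)&(W[...,2]<hi)&(np.ptp(c['image'].astype(int),axis=2)<40)
        if m.sum()>5: print(nm,lo,m.sum(),W[m].mean(0).round(4),W[m].min(0).round(4),W[m].max(0).round(4))
E
```

```text
a4 0.085 60 [0.4702 0.2573 0.0946] [0.4606 0.2472 0.0855] [0.4807 0.2677 0.0998]
a4 0.022 90 [0.4731 0.2519 0.0261] [0.4487 0.2179 0.0221] [0.5087 0.2892 0.035 ]
a4 0.016 160 [0.4731 0.2536 0.0191] [0.4411 0.2186 0.016 ] [0.5092 0.2909 0.022 ]
a3 0.085 55 [0.4779 0.1913 0.094 ] [0.4674 0.1813 0.086 ] [0.4874 0.2005 0.0991]
a3 0.022 93 [0.4757 0.1885 0.026 ] [0.4422 0.1579 0.022 ] [0.5024 0.2235 0.0342]
a3 0.016 131 [0.4757 0.1946 0.019 ] [0.4424 0.1534 0.016 ] [0.5027 0.2253 0.022 ]
a1 0.085 55 [0.4806 0.0613 0.0944] [0.4706 0.0512 0.0851] [0.4906 0.0709 0.0998]
a1 0.022 76 [0.4801 0.0632 0.0263] [0.456  0.048  0.0221] [0.5058 0.085  0.0338]
a1 0.016 90 [0.4789 0.0672 0.019 ] [0.4553 0.048  0.0161] [0.5059 0.0928 0.022 ]
```

View pics/crop5.png

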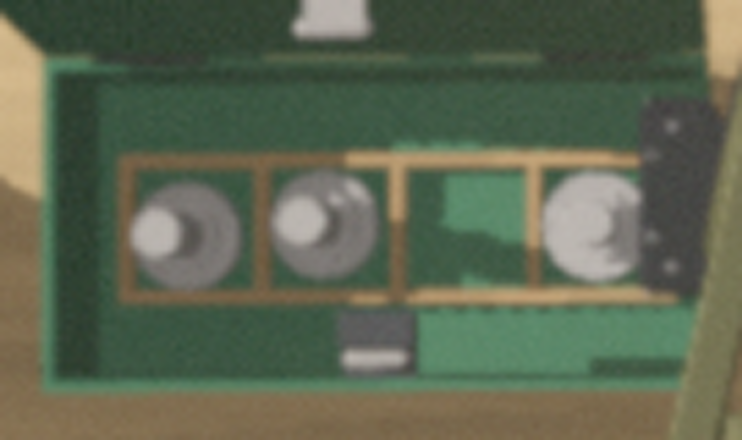

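All three arbors stand flat in their cells: at (185,235), (322,222) and (595,225). The left one was nudged but is still within tolerance. Next I'll go behind the lid.

Call:
apply_moves:
  plan: [0, 0, 0, 0.1425, 0, 0, 0, 0.1425, 0, 0, 0, 0.1425, 0, 0, 0, 0.1425, 0, 0, 0, 0.1425, 0, 0, 0, 0.1425, 0, 0, 0, 0.1425, 0, 0, 0, 0.1425, 0, 0, 0, 0.1425, 0, 0, 0, 0.1425, 0, 0, -5, 0.1425, 0, 36, -5, 0, 0, 36, 0, 0, 0, 36, 0, 0, 0, 36, 0, 0, 0, 36, 0, 0, 36, 0, 0, 0, 36, 0, 0, 0, 36, 0, 0, 0, 36, 0, 0, 0]
  hand: -1

```text
time_s: 32.0
ee_pos: [0.6598, 0.0933, 0.2928]
eef_rot: [-3.139, -0.0, 1.601]
force: [0.1, 0.3, 0.8]
grip_width: 0.0005
grip_force: 0.0
```

```bash
python3 - <<'E'
from h import *
go(.66,.1625,.205,np.pi/2+YAW)
E
```

```text
tcp [0.6598 0.0933 0.2928] rpy [-3.139 -0.     1.601] | spin 0.004 dx 69.2 dy 2.0 dz 87.8
```

Call:
apply_moves:
  plan: [35, 2, 0, 0, 34, 0, 0, 0, 0, 0, 25, 0, 0, 0, 25, 0, 0, 0, 25, 0, 0, 0, 12, 0, 0, 0, 0, 0, 0, -10, 0, 0, 0, -10, 0, 0, 0, -10, 0, 0, 0, -10, -2, 0, 0, -10, -2, 0, 0, -10, -2, 0, 0, 0, 0, 0]

```text
time_s: 33.4
ee_pos: [0.6002, 0.1578, 0.215]
eef_rot: [3.14, -0.0, 1.6]
force: [0.1, 0.4, 0.3]
grip_width: 0.0003
grip_force: 0.0
```

```bash
python3 - <<'E'
from h import *
c=save('side','s6.png'); W=world(c)
print(monitor.get_obs()['force'])
E
```

```text
[0.48727329 0.03290158 0.14757334]
```

View pics/s6.png

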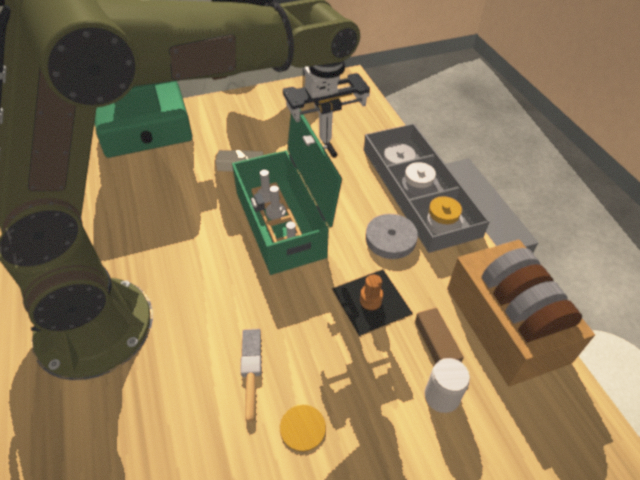

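```bash
cat >> h.py <<'E'
def lidang(c):
    """lid angle from the height-x slope of green points above the rim"""
    W=world(c); hsv=cv2.cvtColor(c['image'],cv2.COLOR_RGB2HSV)
    m=(hsv[...,0]>60)&(hsv[...,0]<95)&(hsv[...,1]>80)&(W[...,2]>.116)&(W[...,2]<.3)&(W[...,1]>.0)&(W[...,1]<.32)&(W[...,0]>.35)&(W[...,0]<.7)
    p=W[m][:,[0,2]]; v=np.linalg.svd(p-np.median(p,0),full_matrices=False)[2][0]; v*=np.sign(v[1]) or 1
    print('lid px',len(p),'angle %.3f'%np.arctan2(v[1],-v[0]),'xz med',np.median(p,0).round(3))
E
python3 - <<'E'
from h import *
lidang(camera('side')); lidang(dict(np.load('side0.npz'))); go(.53,.16,.22)
E
```

```text
lid px 2433 angle 1.707 xz med [0.565 0.194]
lid px 2620 angle 1.708 xz med [0.565 0.199]
tcp [0.6008 0.1576 0.2141] rpy [ 3.141 -0.     1.599] | spin 0.000 dx 4.4 dy -70.7 dz -5.9
```

```bash
python3 - <<'E'
from h import *
save('wrist','w7.png')
E
```

```text
(no output)
```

View pics/w7.png

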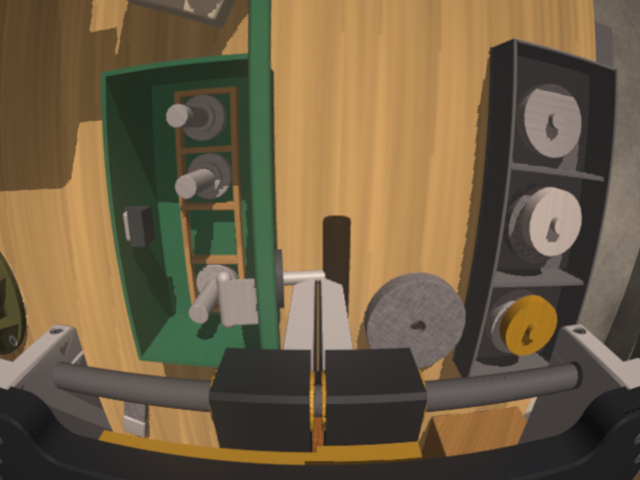

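```bash
python3 - <<'E'
from h import *
c=camera('side'); t=camera('top')
for n,k in(('side',c),('top',t)):
    W=world(k)
    for p in [(.6006,.1576,.2145),(.614,.126,.218),(.614,.196,.218),(.569,.158,.218)]:
        q=cv2.projectPoints(np.array([p]),np.array(k['rvec'],float),np.array(k['tvec'],float),k['mtx'],None)[0].ravel(); print(n,p,q.round(1))
im=cv2.cvtColor(c['image'],cv2.COLOR_RGB2BGR)[85:185,270:370]; cv2.imwrite('pics/c8.png',cv2.resize(im,None,fx=5.5,fy=5.5,interpolation=cv2.INTER_CUBIC))
W=world(c)
for r,cc in [(118,325),(130,327),(138,329),(143,330),(147,332),(152,335)]: print((r,cc),c['image'][r,cc],W[r,cc].round(4))
print(monitor.get_obs()['qpos'])
E
```

```text
side (0.6006, 0.1576, 0.2145) [324.5 150.2]
side (0.614, 0.126, 0.218) [334.6 156.2]
side (0.614, 0.196, 0.218) [324.3 138.1]
side (0.569, 0.158, 0.218) [311.8 151.8]
top (0.6006, 0.1576, 0.2145) [263.8 190.6]
top (0.614, 0.126, 0.218) [277.5 185. ]
top (0.614, 0.196, 0.218) [247.1 184.2]
top (0.569, 0.158, 0.218) [263.  204.2]
(118, 325) [125 117 110] [0.5968 0.1494 0.3134]
(130, 327) [86 84 80] [0.6032 0.1516 0.2774]
(138, 329) [125 117 110] [0.6079 0.1497 0.2549]
(143, 330) [124 103  76] [0.6164 0.1639 0.2272]
(147, 332) [90 74 56] [0.616  0.1495 0.2265]
(152, 335) [76 63 52] [0.615  0.1274 0.2293]
[1.97306549e-01 4.40485443e-01 1.25219640e+00 9.57483607e-06
 1.44914496e+00 1.68890989e-01]
```

View pics/c8.png

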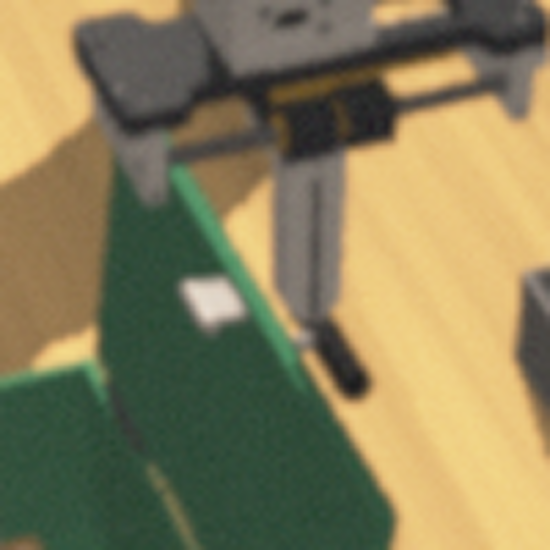

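```bash
python3 - <<'E'
from h import *
c=camera('side'); W=world(c)
for r in range(100,152,2): print(r,*[(W[r,k]*1e3).round(0).astype(int).tolist() for k in (292,296,298,323,326,329,332)])
E
```

```text
100 [520, 142, 382] [529, 141, 381] [532, 138, 382] [588, 141, 368] [596, 143, 365] [602, 143, 363] [608, 141, 363]
102 [518, 134, 383] [527, 135, 380] [531, 136, 379] [588, 140, 363] [595, 142, 360] [600, 137, 363] [607, 137, 361]
104 [516, 130, 381] [525, 130, 379] [528, 126, 381] [585, 133, 364] [591, 129, 365] [598, 130, 362] [605, 131, 360]
106 [515, 125, 380] [523, 125, 378] [527, 123, 379] [583, 126, 364] [590, 128, 361] [595, 123, 362] [604, 128, 357]
108 [515, 126, 374] [523, 124, 374] [527, 122, 374] [583, 126, 359] [588, 123, 359] [596, 126, 355] [602, 124, 355]
110 [516, 131, 366] [522, 121, 371] [527, 123, 369] [582, 124, 355] [590, 128, 351] [596, 125, 351] [604, 128, 347]
112 [522, 149, 347] [522, 122, 365] [527, 124, 363] [582, 124, 350] [590, 128, 346] [597, 126, 345] [614, 152, 323]
114 [521, 147, 343] [522, 124, 359] [526, 122, 359] [583, 127, 343] [600, 152, 322] [607, 153, 319] [614, 152, 318]
116 [564, 295, 225] [522, 124, 354] [527, 123, 354] [593, 151, 318] [599, 149, 319] [606, 150, 316] [614, 150, 314]
118 [564, 293, 221] [522, 122, 351] [526, 123, 349] [593
[... 1300 characters left out ...]
, 192] [593, 148, 254] [601, 152, 249] [608, 150, 248] [731, 435, 0]
142 [556, 276, 160] [558, 247, 182] [560, 235, 191] [594, 151, 246] [603, 156, 240] [615, 166, 229] [725, 421, 4]
144 [554, 270, 159] [559, 249, 174] [560, 236, 183] [697, 422, 3] [607, 165, 226] [612, 158, 230] [723, 414, 3]
146 [552, 264, 157] [558, 247, 169] [559, 234, 179] [597, 158, 228] [604, 157, 227] [611, 155, 226] [617, 153, 226]
148 [555, 273, 143] [558, 246, 163] [558, 229, 177] [580, 113, 262] [606, 162, 216] [608, 149, 226] [612, 140, 232]
150 [553, 268, 141] [557, 246, 157] [558, 231, 169] [577, 105, 263] [694, 390, 6] [605, 141, 227] [611, 136, 230]<stdin>:3: RuntimeWarning: invalid value encountered in cast
```

```bash
python3 - <<'E'
from h import *
c=camera('side')
def pr(p): return cv2.projectPoints(np.array([p]),np.array(c['rvec'],float),np.array(c['tvec'],float),c['mtx'],None)[0].ravel().round(1)
for y in(-.1719,-.1159): print(pr((.6064,y,.1642)),pr((.6064,y,.19)))
print(pr((.4846,-.0594-.021,.2844)),pr((.4846,-.0594-.021,.31)))
a=cv2.imread('pics/s1.png')[190:290,340:440]; b=cv2.imread('pics/side5.png')[130:230,270:370]
cv2.imwrite('pics/c9.png',np.hstack([cv2.resize(i,(400,400),interpolation=cv2.INTER_CUBIC) for i in (a,b)]))
E
```

```text
[382.1 268.1] [383.5 260.3]
[371.2 248. ] [372.3 240.1]
[310.9 210.9] [310.9 201.5]
```

View pics/c9.png

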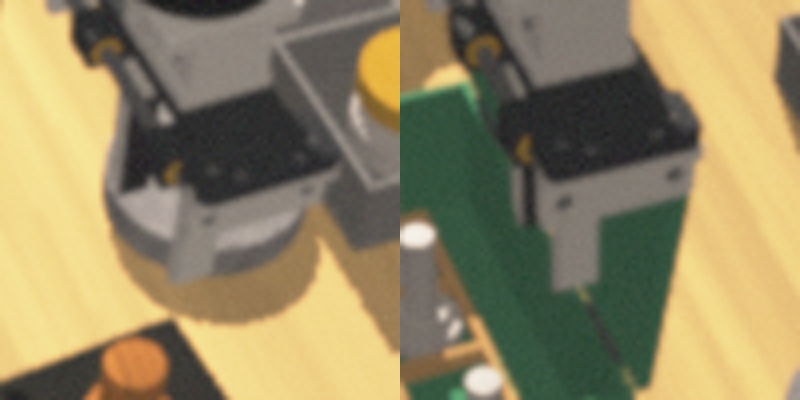

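The finger tips sit about 26 mm above the reported TCP, so they passed over the bar. I'll back off, go lower and push again.

Call:
apply_moves:
  plan: [4, 20, 0, 0, 0, 20, 0, 0, 0, 20, 0, 0, 0, 0, 20, 0, 0, 0, 18, 0, 0, 0, 0, 0, 0, -10, 0, 0, 0, -10, 0, 0, 0, -10, 0, 0, 0, -8, 0, 0, 0, -8, 0, 0, 0, -8, 0, 0, 0, 0, 0, 0]

```text
time_s: 35.05
ee_pos: [0.6056, 0.1617, 0.1757]
eef_rot: [-3.141, 0.0, 1.599]
force: [0.1, -0.9, -0.4]
grip_width: 0.0006
grip_force: 0.0
```

```bash
python3 - <<'E'
from h import *
lidang(camera('side')); go(.53,.16,.19)
E
```

```text
lid px 1312 angle 1.462 xz med [0.544 0.213]
tcp [0.6059 0.1617 0.1755] rpy [-3.141  0.     1.599] | spin 0.000 dx 0.5 dy -75.9 dz -14.5
```

Call:
apply_moves:
  plan: [0, -9, -2, 0, 0, -9, -2, 0, 0, -9, -2, 0, 0, -9, -2, 0, 0, -9, 0, 0, 0, -9, 0, 0, 0, -9, 0, 0, 0, -9, 0, 0, 0, -9, 0, 0, 0, -9, 0, 0, 0, 0, 0, 0]

```text
time_s: 36.2
ee_pos: [0.5155, 0.1591, 0.1836]
eef_rot: [-3.141, -0.0, 1.6]
force: [-0.2, 0.5, 0.2]
grip_width: 0.0003
grip_force: 0.0
```

```bash
python3 - <<'E'
from h import *
lidang(camera('side')); o=monitor.get_obs();print(o['ee_pos'],o['force'],o['time_s'])
E
```

```text
lid px 3012 angle 0.651 xz med [0.49  0.175]
[0.51608918 0.15911276 0.18368947] [-0.22220658  0.50800316 -0.54521282] 36.25
```

Call:
apply_moves:
  plan: [0, 0, -20, 0, 0, 0, -20, 0, 0, 0, -20, 0, 0, -25, 0, 0, 0, -26, 0, 0, 0, -26, 0, 0, 0, 0, 0, 0, 0, 0, 0, 0, 0, 0, 0, 0, 0, 0, 0, 0, 0, 0, 0, 0, 0, 0, 0, 0, 0, 0, 0, 0, 0, 0, 0, 0, 0, 0, 0, 0, 0, 0, 0, 0, 0, 0, 0, 0, 0, 0, 0, 0, 0, 0, 0, 0, 0, 0, 0, 0]
  hand: -0.2

```text
time_s: 38.25
ee_pos: [0.4395, 0.1568, 0.2435]
eef_rot: [3.142, -0.0, 1.599]
force: [0.2, 0.9, 0.0]
grip_width: 0.0374
grip_force: 0.0
```

```bash
cat > lid.py <<'E'
from h import *
c=camera('side'); W=world(c); hsv=cv2.cvtColor(c['image'],cv2.COLOR_RGB2HSV); X=W-np.array([.479,.158,0])
a=X[...,0]*np.cos(YAW)+X[...,1]*np.sin(YAW); b=-X[...,0]*np.sin(YAW)+X[...,1]*np.cos(YAW)
m=(hsv[...,0]>60)&(hsv[...,0]<95)&(hsv[...,1]>60)&(W[...,2]>.1)&(W[...,2]<.24)&(abs(a)<.07)&(abs(b)<.14)
if m.sum()>50:
    k=np.polyfit(a[m],W[m][:,2],1); print('lid',m.sum(),'angle',-np.arctan(k[0]),'front z %.4f hinge z %.4f'%tuple(np.polyval(k,[-.075,.075])))
h=(c['image'].max(2)<70)&(W[...,2]>.14)&(W[...,2]<.22)&(abs(a+.04)<.03)&(abs(b)<.045)
if h.sum()>5: print('bar',h.sum(),W[h].mean(0),W[h].max(0))
go(.439,.157,.15,np.pi/2+YAW); o=monitor.get_obs(); print(o['force'],o['time_s'],o['grip_width'])
E
python3 lid.py
```

```text
lid 4385 angle 0.08923026577762008 front z 0.1355 hinge z 0.1221
bar 109 [0.44109619 0.14684327 0.17191896] [0.44767155 0.18589651 0.17933589]
tcp [0.4395 0.1568 0.2435] rpy [3.142 0.    1.599] | spin 0.003 dx 0.2 dy -0.5 dz 93.5
[ 0.26639278  0.44112162 -0.50722958] 38.3 0.03725765695110248
```

Lid rests on the catch at about 0.09. Next I'll press with shut fingers on the bar.

Call:
apply_moves:
  plan: [0, 1, 0, 0, 0, 0, 0, 0, 0, 0, 0, 0, 0, 0, 0, 0, 0, 0, 20, 0, 0, 0, 20, 0, 0, 0, 20, 0, 0, 0, 15, 0, 0, 0, 10, 0, 0, 0, 0, 0, 0, 0, 0, 0]
  hand: -1

```text
time_s: 39.4
ee_pos: [0.4407, 0.1569, 0.159]
eef_rot: [3.141, -0.0, 1.599]
force: [-0.1, 0.0, 0.2]
grip_width: 0.0002
grip_force: 0.0
```

Call:
apply_moves:
  plan: [0, 0, 3, 0, 0, 0, 3, 0, 0, 0, 3, 0, 0, 0, 3, 0, 0, 0, 0, 0]

```text
time_s: 39.9
ee_pos: [0.4407, 0.1569, 0.1465]
eef_rot: [3.141, -0.0, 1.599]
force: [0.4, -0.4, 1.5]
grip_width: 0.0004
grip_force: 1.1
```

```bash
python3 lid.py
```

```text
lid 4100 angle 0.0854700261915532 front z 0.1350 hinge z 0.1221
bar 62 [0.44179165 0.13116106 0.17076991] [0.44793034 0.15006961 0.17563299]
tcp [0.4407 0.1569 0.1466] rpy [ 3.141 -0.     1.599] | spin 0.003 dx 0.1 dy -1.7 dz -3.4
[-1.10088129  0.38570084  1.73883276] 39.95 1.1673814005856069e-05
```

Call:
apply_moves:
  plan: [0, 0, 1.5, 0, 0, 0, 1.5, 0, 0, 0, 1.5, 0, 0, 0, 1.5, 0, 0, 0, 0, 0]

```text
time_s: 40.45
ee_pos: [0.4403, 0.1568, 0.14]
eef_rot: [-3.141, 0.0, 1.599]
force: [-0.4, 0.2, 0.1]
grip_width: 0.0003
grip_force: 0.0
```

Call:
apply_moves:
  plan: [0, 0, 1.5, 0, 0, 0, 1.5, 0, 0, 0, 0, 0]

```text
time_s: 40.75
ee_pos: [0.4407, 0.1569, 0.1376]
eef_rot: [3.141, -0.0, 1.599]
force: [-0.1, 0.3, 1.7]
grip_width: 0.0002
grip_force: 1.1
```

```bash
python3 lid.py
```

```text
lid 4168 angle 0.007410244310142867 front z 0.1232 hinge z 0.1221
bar 69 [0.43778108 0.13156855 0.1616949 ] [0.44571253 0.15326675 0.16801114]
tcp [0.4406 0.1569 0.1376] rpy [ 3.141 -0.     1.599] | spin 0.003 dx 0.1 dy -1.6 dz -12.4
[ 0.02486516 -0.36282848  3.07070815] 40.8 0.0005825895109168712
```

Call:
apply_moves:
  plan: [0, 0, 1, 0, 0, 0, 1, 0, 0, 0, 0, 0, 0, 0, 0, 0]

```text
time_s: 41.2
ee_pos: [0.442, 0.1571, 0.1369]
eef_rot: [3.137, -0.001, 1.599]
force: [2.4, -0.5, 11.8]
grip_width: 0.0007
grip_force: 6.4
```

Call:
apply_moves:
  plan: [0, 0, -10, 0, 0, 0, -20, 0, 0, -1, -10, 0, 0, 0, 0, 0, 0, 0, 0, 0, 0, 0, 0, 0, 0, 0, 0, 0]
  hand: -0.2

```text
time_s: 41.9
ee_pos: [0.4392, 0.1568, 0.1748]
eef_rot: [-3.14, 0.0, 1.599]
force: [-0.3, 0.3, -0.5]
grip_width: 0.0378
grip_force: 0.0
```

```bash
python3 lid.py
```

```text
lid 4292 angle 0.019133248817873087 front z 0.1247 hinge z 0.1218
bar 113 [0.43758159 0.14519099 0.16339556] [0.45921667 0.18326159 0.2186647 ]
tcp [0.4393 0.1568 0.1749] rpy [-3.141  0.     1.599] | spin 0.003 dx 0.2 dy -0.3 dz 24.9
[-0.23792698  0.24211093 -0.10925536] 41.95 0.03784616766694674
```

Call:
apply_moves:
  plan: [0, 0, 15, 0, 0, 0, 15, 0, 0, 0, 15, 0, 0, 0, 10, 0, 0, 0, 5, 0, 0, 0, 0, 0, 0, 0, 0, 0]

```text
time_s: 42.65
ee_pos: [0.4398, 0.1569, 0.1159]
eef_rot: [3.141, -0.0, 1.599]
force: [0.6, 0.5, -0.1]
grip_width: 0.0377
grip_force: 0.0
```

Call:
apply_moves:
  plan: [0, 0, 0, 0, 0, 0, 0, 0, 0, 0, 0, 0, 0, 0, 0, 0, 0, 0, 0, 0, 0, 0, 0, 0]
  hand: -1
  squeeze: 25

```text
time_s: 43.25
ee_pos: [0.438, 0.1568, 0.1151]
eef_rot: [-3.138, 0.0, 1.599]
force: [-9.5, 0.4, 1.7]
grip_width: 0.0151
grip_force: 25.0
```

```bash
python3 lid.py
```

```text
lid 3842 angle 0.014017702659549313 front z 0.1242 hinge z 0.1221
bar 112 [0.43910372 0.14151378 0.16308224] [0.44791128 0.17529968 0.18180388]
tcp [0.438  0.1568 0.1151] rpy [-3.138  0.     1.6  ] | spin 0.003 dx 0.2 dy 1.0 dz -34.9
[-9.85375156  0.36980231  1.3826075 ] 43.3 0.0153275968407608
```

Call:
apply_moves:
  plan: [0, -1, 0, 0, 0, -0.7, 0, 0, 0, 0, -1, 0, 0, 0, -1, 0, 0, 0, 0, 0]

```text
time_s: 43.8
ee_pos: [0.4378, 0.1568, 0.1174]
eef_rot: [-3.142, 0.0, 1.599]
force: [1.5, 1.2, -6.9]
grip_width: 0.0152
grip_force: 25.0
```

Call:
apply_moves:
  plan: [0, 0, -1, 0, 0, 0, -1, 0, 0, 0, 0, 0, 0, 0, 0, 0]

```text
time_s: 44.2
ee_pos: [0.4378, 0.1568, 0.1194]
eef_rot: [3.141, -0.0, 1.599]
force: [2.6, 1.2, -7.5]
grip_width: 0.0149
grip_force: 25.0
```

Call:
apply_moves:
  plan: [0, 0, -1, 0, 0, 0, -0.6, 0, 0, 0, 0, 0, 0, 0, 0, 0, 0, 0, 0, 0, 0, 0, 0, 0, 0, 0, 0, 0, 0, 0, 0, 0, 0, 0, 0, 0, 0, 0, 0, 0]

```text
time_s: 45.2
ee_pos: [0.4378, 0.1568, 0.1211]
eef_rot: [3.142, 0.0, 1.599]
force: [2.7, 0.8, -8.5]
grip_width: 0.0153
grip_force: 25.0
```

```bash
python3 lid.py
```

```text
lid 3874 angle 0.01920972047045956 front z 0.1249 hinge z 0.1220
bar 110 [0.43932509 0.14353174 0.16914727] [0.44711431 0.18400978 0.18228552]
tcp [0.4378 0.1568 0.121 ] rpy [3.142 0.    1.599] | spin 0.003 dx 0.2 dy 1.2 dz -29.0
[ 2.67998498  0.29943019 -8.88409676] 45.25 0.015183000971547862
```

The tug held: the bar rose 6 mm and the lid stayed shut. Next, lower, let go and withdraw.

Call:
apply_moves:
  plan: [0, 0, 2, 0, 0, 0, 2, 0, 0, 0, 1.5, 0, 0, 0, 0, 0, 0, 0, 0, 0]

```text
time_s: 45.75
ee_pos: [0.4378, 0.1568, 0.1156]
eef_rot: [-3.142, -0.0, 1.599]
force: [2.1, 1.3, -4.9]
grip_width: 0.0152
grip_force: 25.0
```

Call:
apply_moves:
  plan: [0, 0, 0, 0, 0, 0, 0, 0, 0, 0, 0, 0, 0, 0, 0, 0, 0, 0, 0, 0, 0, 0, -15, 0, 0, 0, -25, 0, 0, 0, -25, 0, 0, 0, -25, 0, 0, 0, -25, 0, -20, 0, 0, 0, -30, 0, 0, 0, -30, 0, 0, 0, -30, 0, 0, 0, -30, 0, 0, 0, -30, 0, 0, 0, 0, 0, 0, 0]
  hand: -0.2

```text
time_s: 47.45
ee_pos: [0.4426, -0.0155, 0.2306]
eef_rot: [3.142, 0.0, 1.596]
force: [-0.3, 0.1, 0.3]
grip_width: 0.0375
grip_force: 0.0
```

```bash
python3 lid.py; python3 - <<'E'
from h import *
for n in('top','side'):
    c=save(n,n+'9.png'); print([t for t in tops(c,.078,.1) if t[0][0]>.58 and t[0][1]>-.25])
E
```

```text
lid 2907 angle 0.006059949096847289 front z 0.1229 hinge z 0.1220
bar 81 [0.4366892  0.14729825 0.16292897] [0.44435196 0.17925785 0.16717307]
tcp [ 0.4426 -0.0142  0.2305] rpy [-3.142  0.     1.597] | spin 0.000 dx 171.2 dy 0.9 dz 80.5
[0.62950282 0.19155754 0.11880882] 47.5 0.03755349447050748
[([0.6059, -0.1434], [0.6054, -0.1434, 0.0835], 0.0179, 144)]
[([0.6064, -0.1433], [0.6059, -0.1444, 0.084], 0.0192, 181)]
```

View pics/side9.png

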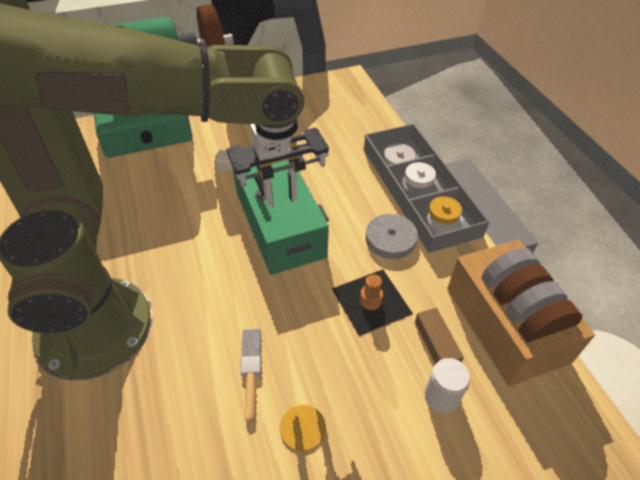

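Lid is shut at (285,215), the bar is back in, and the drift is on the mat at (372,292). The gripper is clear of everything, so I'm handing in.

```bash
python3 -c "
from h import *
print(ctrl.hand_in())"
```

```text
the job is handed in; nothing more can be done
None
```

I handed the job in at about 47.5 s of robot time; it returned no verdict. By my measurements the drift stands on the mat, all three arbors stand in cells 1, 3 and 4 (the cell 4 one got knocked during the run, to about 6 mm off centre by my reading against the 9 mm limit, and I left it), the lid held shut under a 6 mm tug of about a second, and the handle is back in.

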